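# Lay out the colour-mixing board

### The arm

A 7-joint arm with a two-finger parallel gripper is mounted at the origin on the work surface. World frame = base frame: x ahead of the robot, y to its left, z up, the work surface at z = 0. Lengths are in m, angles in rad, forces in N, time in s.
With the tool pointing down it reaches from about 0.35 to 0.9 m from the base axis. Payload 8.1 kg.
Tool frame: the origin (TCP) lies midway between the tips of the shut fingers; the grasp point (between the pads) lies 19 mm behind it; z points along the fingers, y is the line along which they close (so a half turn about z gives the same grasp; the last joint's range is limited). The gripper opens to 92 mm and grips with 3 to 60 N. Pads are 19 mm wide; open, the fingers measure 130 mm over their backs; the gripper's body (75 mm by 190 mm) begins 47 mm behind the grasp point.
Start: joints at [-1.27, 0.434, 0.025, 1.573, -0.012, 1.134, -0.075], TCP at [0.246, 0.575, 0.227] pointing down, gripper open.
Joint ranges: [-2.62, 2.62], [-0.44, 2.09], [-1.27, 1.32], [0.08, 2.57], [-1.32, 4.46], [0.12, 2], [-2.74, 2.74]. Speed limits (rad/s): [2.22, 2.22, 3.01, 3.01, 3.14, 3.14, 3.14].

### API

Orientations are given as a rotation vector (axis times angle).
In Python, from cell import arm gives the robot as it stands.
- The arm moves only by the tool carry_out, never from a script. Its arguments are lists of equal length, an entry for each row: "claw": the finger opening in cm, from 0 to 9.18; "delta_pos": the shift along the tool's x, y, z in cm, a list of three; "angular": the turn, a rotation vector about the tool's x, y, z in rad, a list of three. In form: {"claw": [claw, ...], "delta_pos": [[dx, dy, dz], ...], "angular": [[ax, ay, az], ...]}. A call has 1 to 20 rows; each row shifts and turns the commanded pose from where the row before left it, along the tool's axes as they then stand; what a row does not reach is not made up. A row lasts 1/10 s, in which the tool goes at most 50 mm and 8.59 degrees, less where a joint would pass 70% of its speed; a pose out of reach is approached as far as the arm can. A call with a gripper value outside its range is refused whole. The fingers move at their own pace and stop on an object; "force" is the grip in N (left out, the last holds). Time passes only in rows, so rows that do not move let the fingers close. It gives the time, the measured TCP pose, the force, the opening and the grip force at its end, in the units of the state.
- arm.observe(): the state, without advancing time (a new reading comes with each control period).
- arm.get_image(name): name is "side" or "top" or "wrist"; returns a dict with "frame" (400x640x3 uint8, red, green, blue), "mtx" (3x3 intrinsics, pixels), "T" (4x4, takes a point from camera to world coordinates). Camera axes: x right, y down, z forward; pixel columns grow to the right and rows downward; lengths in m; the calibration is good to about 2 mm. A picture is of the moment at which its call begins. There is no depth.
- arm.sign_off(): hands the job in; it is judged then, once.
Trained networks look in a picture, given as the dict that the camera call returned (one of the last four; its "shot" number tells which), for a name from the list of things; names that differ only in an ending like _2 or _b are one class to them, and where a whole thing is asked for, a point or a joint stands for the part that bears it (a point fixed in the world has none). Each returns a list of dicts, best first, with "conf" (0 to 1); they miss things now and then, are a little off and sometimes report something else, mostly with a low value. They report only what shows in the picture. A call takes as long as a camera call. They do not tell look-alikes from the thing itself.
- arm.look_for(label, picture): "centre" ([column, row] as shares, 0 to 1, of the picture: columns of its width, rows of its height, amid what is visible of it).
- arm.trace(label, picture): "region" (400x640 bool, what is visible of it) and "centre" ([column, row] as shares, 0 to 1, of the picture: columns of its width, rows of its height, amid what is visible of it).
- arm.place_of(label, picture): "centre" ([column, row] as shares, 0 to 1, of the picture: columns of its width, rows of its height: a listed point, or the origin of a listed thing).
The state is a dict: "clock": time; "joints": joint angles; "dq": joint speeds; "joint_efforts": joint torques, N m; "position": TCP position; "ee_rot": TCP orientation; "force": force on the tool from outside, world axes, zero at the start; "ft_torque": the same for the moment, N m; "width": opening from 0.0 (shut) to 1.0 (fully open); "gripper_force": force on a finger pad.
Only numpy, scipy, OpenCV 4.12 (cv2) and the standard library are available. Lean on these libraries where they do the work, as an engineer would, in place of code of your own. Each camera call takes 0.05 s, during which the arm holds its last target. There are 200 camera calls.

### The job

Lay out the colour-mixing board for the class: stand each mixed-colour pot upright in the middle of the cork coaster that lies between the two tins it is mixed from (orange between red and yellow, green between yellow and blue, purple between blue and red), and stack the small white pot upright and centred on top of the green pot. Leave the three tins where they stand.

Things in the scene. Friction and masses are not known exactly. Their poses are not given: they have to be found in the camera images.
- red_tin: Round red paint tin: steel, 67 mm across, 48 mm tall, closed red lid and red band. Stands on the white round board (330 mm across, fixed, top 9 mm above the table). Loose, 0.4 kg; stays where it is. Origin: centre of its underside; z up. The three tins stand in a triangle, neighbours about 0.2 m apart; which colour stands where varies.
- yellow_tin: Round yellow paint tin: steel, 67 mm across, 48 mm tall, closed yellow lid and yellow band. Stands on the white round board (330 mm across, fixed, top 9 mm above the table). Loose, 0.4 kg; stays where it is. Origin: centre of its underside; z up. The three tins stand in a triangle, neighbours about 0.2 m apart; which colour stands where varies.
- blue_tin: Round blue paint tin: steel, 67 mm across, 48 mm tall, closed blue lid and blue band. Stands on the white round board (330 mm across, fixed, top 9 mm above the table). Loose, 0.4 kg; stays where it is. Origin: centre of its underside; z up. The three tins stand in a triangle, neighbours about 0.2 m apart; which colour stands where varies.
- coaster0: Round brown cork coaster, 68 mm across, 3 mm thick, fixed flat on the white board; origin: centre of its underside, at 9 mm above the table, so its top is 12 mm above the table. Each of the three coasters lies about halfway between two of the tins (about 0.1 m from each of these two, about 0.17 m from the third); which two must be seen.
- coaster1: Round brown cork coaster, 68 mm across, 3 mm thick, fixed flat on the white board; origin: centre of its underside, at 9 mm above the table, so its top is 12 mm above the table. Each of the three coasters lies about halfway between two of the tins (about 0.1 m from each of these two, about 0.17 m from the third); which two must be seen.
- coaster2: Round brown cork coaster, 68 mm across, 3 mm thick, fixed flat on the white board; origin: centre of its underside, at 9 mm above the table, so its top is 12 mm above the table. Each of the three coasters lies about halfway between two of the tins (about 0.1 m from each of these two, about 0.17 m from the third); which two must be seen.
- orange_pot: Closed orange plastic paint pot: a plain upright cylinder 52 mm across, 62 mm tall, flat top, loose, 0.12 to 0.26 kg. Starts upright on the table beside the board, on either side, with at least 25 mm free around it. Origin: centre of its underside; z up.
- green_pot: Closed green plastic paint pot: a plain upright cylinder 52 mm across, 62 mm tall, flat top, loose, 0.12 to 0.26 kg. Starts upright on the table beside the board, on either side, with at least 25 mm free around it. Origin: centre of its underside; z up.
- purple_pot: Closed purple plastic paint pot: a plain upright cylinder 52 mm across, 62 mm tall, flat top, loose, 0.12 to 0.26 kg. Starts upright on the table beside the board, on either side, with at least 25 mm free around it. Origin: centre of its underside; z up.
- white_pot: Small closed white plastic paint pot: a plain upright cylinder 44 mm across, 40 mm tall, flat top, loose, 0.05 to 0.12 kg. Starts upright on the table beside the board, on either side, with at least 25 mm free around it. Origin: centre of its underside; z up.
Things that resemble listed ones, but are neither listed nor needed, are in the scene too. There is more than one size of the green_pot; the one meant has the size given above. Several things look just like the orange_pot: the one meant starts nearest to the robot's base.

How it is judged:
At the end, for the whole second after the job is handed in: Each mixed pot upright on the coaster between its two tins (within 136 mm of both), within 12 mm of the coaster's centre; white pot upright on the green one, centres within 10 mm; tilts under 0.1 rad; all released, at rest; tins upright, within 12 mm of their starts ((horizontal distance between orange_pot and coaster0 below 0.012 m or horizontal distance between orange_pot and coaster1 below 0.012 m or horizontal distance between orange_pot and coaster2 below 0.012 m) and horizontal distance between each of orange_pot, purple_pot and red_tin below 0.136 m and horizontal distance between each of orange_pot, green_pot and yellow_tin below 0.136 m and height (world z) of orange_pot between 0.008 and 0.016 m and (horizontal distance between green_pot and coaster0 below 0.012 m or horizontal distance between green_pot and coaster1 below 0.012 m or horizontal distance between green_pot and coaster2 below 0.012 m) and horizontal distance between each of green_pot, purple_pot and blue_tin below 0.136 m and height (world z) of green_pot between 0.008 and 0.016 m and (horizontal distance between purple_pot and coaster0 below 0.012 m or horizontal distance between purple_pot and coaster1 below 0.012 m or horizontal distance between purple_pot and coaster2 below 0.012 m) and height (world z) of purple_pot between 0.008 and 0.016 m and horizontal distance between white_pot and green_pot below 0.01 m and z of white_pot in the frame of green_pot between 0.058 and 0.066 m and angle between each of orange_pot, green_pot, purple_pot, white_pot, red_tin, yellow_tin, blue_tin's own z axis and vertical below 0.1 rad and linear speed of each of orange_pot, green_pot, purple_pot, white_pot below 0.02 m/s and distance of each of red_tin, yellow_tin, blue_tin from where it was at the start of the episode below 0.012 m); the robot touches nothing.
It fails at once if the red tin is shifted by more than 15 mm (distance of red_tin from where it was at the start of the episode above 0.015 m).
It fails at once if the yellow tin is shifted by more than 15 mm (distance of yellow_tin from where it was at the start of the episode above 0.015 m).
It fails at once if the blue tin is shifted by more than 15 mm (distance of blue_tin from where it was at the start of the episode above 0.015 m).
It also fails if it takes over 106 s, if anything falls off the work surface, if the arm or the gripper's body presses on something with over 40 N, if the wrist force passes 120 N, or if a joint passes its speed limit or range.

## Working session

There is one attempt and no reset: what is moved stays moved. The work goes in short steps, Python scripts to look and compute and a tool call to move; the robot and the scene stay as the last step left them, time stands still between calls to the robot, and variables do not carry over. Pictures are saved under pics/ and viewed, at most 14 in all, crops included, and the job is handed in when it is done.

Besides the shell and the picture viewer there is one more tool, called as name(argument=value, ...), one argument or row to a line, values as JSON. carry_out: Moves the arm, as the interface text tells. Its arguments: {"type":"object","properties":{"claw":{"type":"array","items":{"type":"number"}},"delta_pos":{"type":"array","items":{"type":"array","items":{"type":"number"}}},"angular":{"type":"array","items":{"type":"array","items":{"type":"number"}}},"force":{"type":"number"}},"required":["claw","delta_pos","angular"]}

```bash
mkdir -p pics; ls; cat > h.py <<'E'
import numpy as np, cv2
from cell import arm
def px(c,im): return np.array([c[0]*640,c[1]*400])
def ray(p,im):
    d=im["T"][:3,:3]@np.linalg.inv(im["mtx"])@np.array([p[0],p[1],1.]); return im["T"][:3,3],d
def onz(p,im,z):
    o,d=ray(p,im); return o+d*(z-o[2])/d[2]
def proj(P,im):
    T=np.linalg.inv(im["T"]); q=im["mtx"]@(T[:3,:3]@np.asarray(P)+T[:3,3]); return q[:2]/q[2]
def tri(obs):
    A=np.zeros((3,3));b=np.zeros(3)
    for p,im in obs:
        o,d=ray(p,im); d=d/np.linalg.norm(d); M=np.eye(3)-np.outer(d,d); A+=M;b+=M@o
    return np.linalg.solve(A,b)
def save(im,name,crop=None,s=1):
    f=im["frame"][:,:,::-1]
    if crop: f=f[crop[1]:crop[3],crop[0]:crop[2]]
    cv2.imwrite("pics/"+name,cv2.resize(f,None,fx=s,fy=s,interpolation=cv2.INTER_CUBIC))
E
python3 - <<'E'
from h import *
print(arm.observe())
for n in ["top","side","wrist"]:
    im=arm.get_image(n); save(im,n+"0.png",s=1.25)
    print(n,im["T"].round(3).tolist(),im["mtx"].round(1).tolist())
    if n=="wrist": continue
    for l in ["red_tin","yellow_tin","blue_tin","coaster0","orange_pot","green_pot","purple_pot","white_pot"]:
        for r in arm.place_of(l,im):
            p=px(r["centre"],im); print(n,l,round(r["conf"],2),p.round(),onz(p,im,.009 if 'tin' in l or 'coa' in l else 0).round(3))
E
```

```text
pics
{'clock': 0.0, 'joints': array([-1.26963614,  0.43521551,  0.02496838,  1.57412194, -0.01163651,
        1.13400294, -0.07505392]), 'dq': array([ 0.00025451,  0.00102217, -0.00017054,  0.00066401,  0.00043861,
       -0.00063853,  0.00027281]), 'joint_efforts': array([-1.11401264e-04, -6.67860460e+01,  9.84923691e-01, -3.14458573e+01,
       -6.05470547e-02,  4.24977124e-02,  1.34865682e-04]), 'position': array([0.24538186, 0.57424009, 0.22593995]), 'ee_rot': array([-6.29937195e-01, -3.07757053e+00,  2.49495280e-03]), 'force': array([ 0.29908006,  0.45912469, -1.34860418]), 'ft_torque': array([-0.01165566,  0.00668476,  0.0089621 ]), 'gripper_force': 0.0, 'width': 0.9979204955266929}
top [[-0.006, -0.991, 0.136, 0.402], [-1.0, 0.005, -0.006, 0.045], [0.006, -0.136, -0.991, 1.269], [0.0, 0.0, 0.0, 1.0]] [[475.5, 0.0, 323.7], [0.0, 475.5, 203.5], [0.0, 0.0, 1.0]]
top red_tin 0.78 [331. 254.] [0.439 0.018 0.009]
top yellow_tin 0.69 [395. 211.] [ 0.553 -0.154  0.009]
top blue_tin 0.55 [325. 174.] [0.654 0.033 0.009]
top coaster0 0.81 [361. 195.] [ 0.598 -0.064  0.009]
top coaster0 0
[... 864 characters left out ...]
 [334. 234.] [ 0.604 -0.052  0.009]
side coaster0 0.75 [296. 238.] [ 0.503 -0.063  0.009]
side coaster0 0.67 [310. 217.] [0.542 0.038 0.009]
side orange_pot 0.57 [335. 159.] [0.659 0.485 0.   ]
side orange_pot 0.56 [329. 175.] [0.621 0.337 0.   ]
side green_pot 0.91 [284. 312.] [ 0.475 -0.312  0.   ]
side green_pot 0.67 [326. 339.] [ 0.557 -0.385  0.   ]
side purple_pot 0.72 [354. 302.] [ 0.623 -0.293  0.   ]
side purple_pot 0.42 [334. 233.] [ 0.605 -0.03   0.   ]
side white_pot 0.62 [280. 180.] [0.448 0.307 0.   ]
wrist [[0.393, 0.875, 0.284, 0.168], [0.92, -0.373, -0.121, 0.607], [-0.0, 0.309, -0.951, 0.385], [0.0, 0.0, 0.0, 1.0]] [[355.0, 0.0, 319.1], [0.0, 355.0, 197.9], [0.0, 0.0, 1.0]]
```

View pics/top0.png

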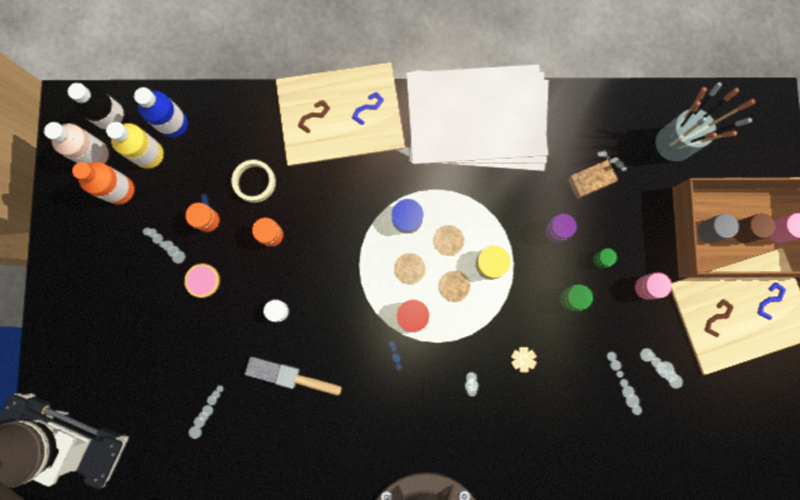

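View pics/side0.png

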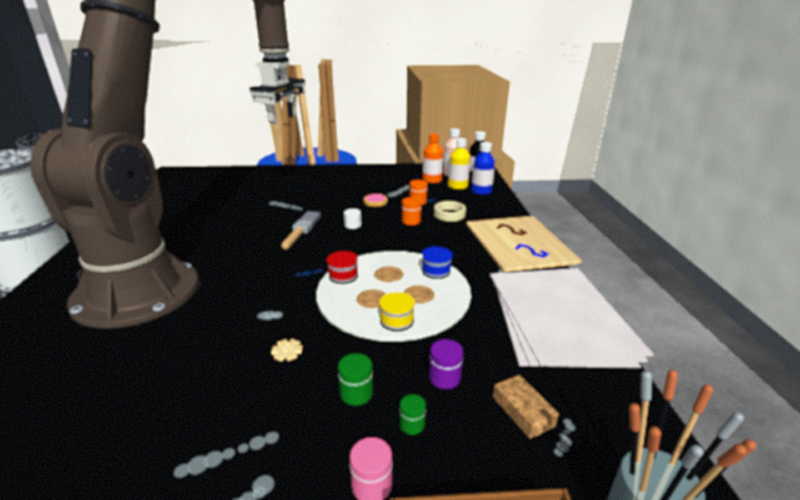

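```bash
cat >> h.py <<'E'
from scipy.optimize import least_squares
def feats(mask):
    ys,xs=np.nonzero(mask); return np.array([xs.min(),xs.max()+1,ys.min(),ys.max()+1,xs.mean()+.5,ys.mean()+.5])
def sil(c,r,h,im):
    a=np.linspace(0,2*np.pi,48,endpoint=False)
    P=np.array([proj([c[0]+r*np.cos(t),c[1]+r*np.sin(t),z],im) for z in (c[2],c[2]+h) for t in a])
    hu=cv2.convexHull(P.astype(np.float32))[:,0]
    m=cv2.moments(hu.reshape(-1,1,2)); 
    return np.array([hu[:,0].min(),hu[:,0].max(),hu[:,1].min(),hu[:,1].max(),m['m10']/m['m00'],m['m01']/m['m00']])
def cyl(obs,c0,r,h,free=True):
    f=[feats(m) for m,im in obs]
    def res(p):
        rr,hh=(p[3],p[4]) if free else (r,h)
        return np.concatenate([sil(p[:3],rr,hh,im)-g for g,(m,im) in zip(f,obs)])
    p0=list(c0)+([r,h] if free else [])
    s=least_squares(res,p0,x_scale=[.01]*len(p0)); return s.x,np.sqrt((s.fun**2).mean())
def pick(label,im,P,tol=30):
    q=proj(P,im); L=[(np.linalg.norm(px(t["centre"],im)-q),-t["conf"],i,t) for i,t in enumerate(arm.trace(label,im))]
    L=[l for l in L if l[0]<tol]
    return min(L)[3]["region"] if L else None
E
python3 - <<'E'
from h import *
T=arm.get_image("top"); S=arm.get_image("side")
save(T,"crop_or.png",(140,150,260,280),5); 
D=dict(red_tin=[(.44,.02)],yellow_tin=[(.555,-.15)],blue_tin=[(.653,.025)],coaster0=[(.6,-.06),(.54,.03),(.503,-.063)],orange_pot=[(.613,.325),(.658,.47)],green_pot=[(.485,-.32),(.58,-.37)],purple_pot=[(.635,-.29)],white_pot=[(.45,.31)])
for l,ps in D.items():
    r,h,z=(.0335,.048,.009) if 'tin' in l else (.034,.003,.009) if 'coa' in l else (.022,.04,0) if 'wh' in l else (.026,.062,0)
    for p in ps:
        obs=[(m,im) for im in (T,S) for m in [pick(l,im,[*p,z+h/2])] if m is not None]
        if not obs: print(l,p,'none'); continue
        a=cyl(obs,[*p,z],r,h,True) if len(obs)>1 else None; b=cyl(obs,[*p,z],r,h,False)
        print(l,len(obs),a and (a[0].round(4),a[1].round(2)),b[0].round(4),b[1].round(2))
S0=S["frame"][235:370,250:400]; save(S,"crop_gr.png",(250,235,400,370),4)
a=cv2.imread("pics/crop_or.png"); b=cv2.imread("pics/crop_gr.png"); a=cv2.resize(a,(390,422)); b=cv2.resize(b,(400,360)); c=np.zeros((422,800,3),np.uint8); c[:,:390]=a; c[:360,400:]=b; cv2.imwrite("pics/crops.png",c)
E
```

```text
red_tin 2 (array([0.4427, 0.0205, 0.0051, 0.0314, 0.052 ]), np.float64(0.46)) [0.444  0.0209 0.0074] 0.56
yellow_tin 2 (array([ 0.5542, -0.1469,  0.0094,  0.0342,  0.0454]), np.float64(0.59)) [ 0.5539 -0.147   0.007 ] 0.66
blue_tin 2 (array([0.654 , 0.0292, 0.003 , 0.0329, 0.0579]), np.float64(1.02)) [0.654  0.0307 0.0059] 0.69
coaster0 2 (array([ 0.6061, -0.0591,  0.0071,  0.0331,  0.0076]), np.float64(0.86)) [ 0.6063 -0.0589  0.0081] 0.83
coaster0 1 None [0.5438 0.0294 0.0046] 0.37
coaster0 2 (array([ 0.5066, -0.0687,  0.0192,  0.0324, -0.0255]), np.float64(1.35)) [ 0.5065 -0.0684  0.006 ] 0.43
orange_pot 2 (array([ 0.6209,  0.3255, -0.0043,  0.0249,  0.0636]), np.float64(0.7)) [0.6188 0.3244 0.    ] 0.79
orange_pot 2 (array([ 0.6533,  0.463 , -0.0031,  0.029 ,  0.0696]), np.float64(1.35)) [ 0.6532  0.4646 -0.0022] 0.84
green_pot 2 (array([ 0.4784, -0.3197, -0.0014,  0.0261,  0.0615]), np.float64(0.51)) [ 0.4787 -0.3192 -0.0022] 0.51
green_pot 2 (array([ 0.5678, -0.3861, -0.0086,  0.0355,  0.0314]), np.float64(6.5)) [ 0.5662 -0.3919 -0.0127] 4.9
purple_pot 2 (array([ 0.6258, -0.2937,  0.0032,  0.0261,  0.0531]), np.float64(0.83)) [ 0.6261 -0.2923 -0.0024] 0.88
white_pot 2 (array([ 0.4563,  0.3082, -0.0009,  0.0213,  0.0335]), np.float64(0.41)) [ 0.4556  0.3075 -0.0041] 0.49
```

View pics/crops.png

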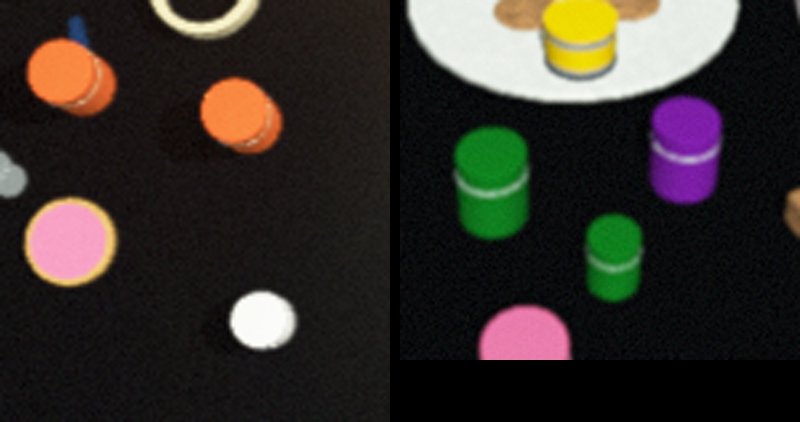

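Orange candidates are at top px (214,186) and (162,174). The first stands nearest the base (0.70 m against 0.80 m), so it is the one meant. Green candidates are at side px (284,305) and (322,330). The first fits 52 x 62 mm (measured 52.2 x 61.5 mm), the other is clearly smaller. The crop confirms both. The coasters also fit the tin midpoints: green at (0.606,-0.059), purple at (0.544,0.029), orange at (0.507,-0.068).

```bash
cat >> h.py <<'E'
from scipy.spatial.transform import Rotation as Ro
def go(x,y,z,psi=None):
    s=arm.observe(); R=Ro.from_rotvec(s["ee_rot"]).as_matrix(); p=s["position"]
    cur=np.degrees(np.arctan2(R[1,1],R[0,1])); a=0
    if psi is not None: a=np.radians((cur-psi+90)%180-90)
    R2=R@Ro.from_rotvec([0,0,a]).as_matrix()
    print("t",round(s["clock"],2),"pos",p.round(4),"psi",cur.round(1),"down",R[:,2].round(3),"w",round(s["width"],3),"| turn z",round(a,3),"then cm",(R2.T@(np.array([x,y,z])-p)*100).round(2))
E
python3 -c "
from h import *
go(.5,.29,.20,33.4); go(.62,.325,.17,33.4)"
```

```text
t 2.25 pos [0.2456 0.5747 0.2268] psi 66.9 down [ 0.  0. -1.] w 0.999 | turn z 0.584 then cm [-37.77   5.56   2.68]
t 2.25 pos [0.2456 0.5747 0.2268] psi 66.9 down [ 0.  0. -1.] w 0.999 | turn z 0.584 then cm [-41.46  17.5    5.68]
```

carry_out(
  claw=[9.1,9.1,9.1,9.1,9.1,9.1,9.1,9.1,9.1,9.1,9.1,9.1,9.1,9.1,9.1,9.1,9.1,9.1,9.1],
  delta_pos=[
    [0,0,0],
    [0,0,0],
    [0,0,0],
    [0,0,0],
    [-2,1,0.2],
    [-3,1.3,0.4],
    [-3.5,1.4,0.5],
    [-3.5,1.4,0.5],
    [-3.5,1.4,0.5],
    [-3.5,1.4,0.5],
    [-3.5,1.4,0.5],
    [-3.5,1.4,0.5],
    [-3.5,1.4,0.5],
    [-3.5,1.4,0.5],
    [-3.5,1.4,0.5],
    [-3,1.3,0.5],
    [-3,1.2,0.1],
    [-2,1.0,0],
    [0,0,0],
  ],
  angular=[
    [0,0,0.146],
    [0,0,0.146],
    [0,0,0.146],
    [0,0,0.146],
    [0,0,0],
    [0,0,0],
    [0,0,0],
    [0,0,0],
    [0,0,0],
    [0,0,0],
    [0,0,0],
    [0,0,0],
    [0,0,0],
    [0,0,0],
    [0,0,0],
    [0,0,0],
    [0,0,0],
    [0,0,0],
    [0,0,0],
  ],
  force=20,
)

```text
clock: 4.15
position: [0.6473, 0.3005, 0.1694]
ee_rot: [1.495, 2.76, -0.002]
force: [0.6, 0.4, 0.3]
width: 0.99
gripper_force: 0.0
```

```bash
cat >> h.py <<'E'
def wlook(label,c0,r,h,name=None,views=()):
    W=arm.get_image("wrist")
    if name: save(W,name)
    m=pick(label,W,[c0[0],c0[1],c0[2]+h/2],80)
    if m is None: print("none",proj(c0,W)); return
    f=feats(m); print("feats",f.round(1))
    def res(p): return sil([p[0],p[1],c0[2]],r,h,W)-f
    s=least_squares(res,c0[:2],x_scale=.01)
    b,e=cyl([(m,W)],c0,r,h,False)
    print(label,"z fixed:",s.x.round(4),s.fun.round(1),"z free:",b.round(4),round(e,2))
    return W,m
E
python3 -c "
from h import *
go(.62,.325,.17,33.4)
wlook('orange_pot',[.62,.325,0],.026,.062,'w1.png')"
```

```text
t 4.15 pos [0.6473 0.3005 0.1694] psi 33.1 down [ 0.002 -0.002 -1.   ] w 0.99 | turn z -0.005 then cm [ 3.55 -0.93 -0.07]
feats [273.  342.  107.  180.  307.8 144. ]
orange_pot z fixed: [0.6189 0.3268] [-0.1  0.1 -0.8  0.6  0.1  0.1] z free: [ 0.6191  0.3263 -0.0027] 0.27
```

View pics/w1.png

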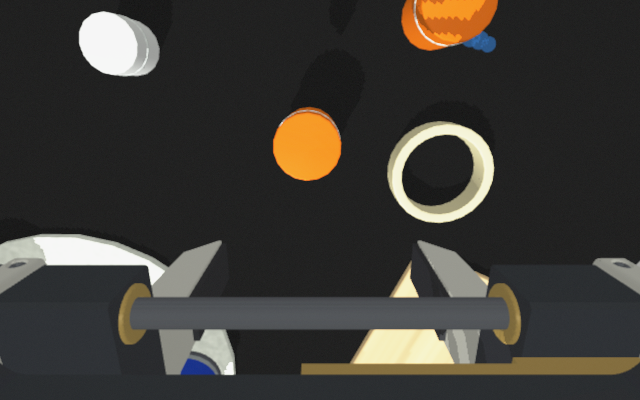

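The wrist view shows the orange pot alone at (307,144). It fits at (0.619,0.3265) with its base at z≈0, which agrees with the fixed cameras.

```bash
python3 -c "
from h import *
go(.619,.3265,.018,33.4)"
```

```text
t 4.25 pos [0.6441 0.3044 0.1694] psi 33.4 down [-0.001  0.    -1.   ] w 0.992 | turn z -0.001 then cm [ 3.22 -0.88 15.14]
```

carry_out(
  claw=[9.1,9.1,9.1,9.1,9.1,9.1,9.1,9.1,9.1,9.1,5,4.8,4.8,4.8,4.8,4.8],
  delta_pos=[
    [1.6,-0.4,0],
    [1.6,-0.4,1],
    [0,-0.1,2.5],
    [0,0,3],
    [0,0,3],
    [0,0,2.5],
    [0,0,1.5],
    [0,0,1.1],
    [0,0,0.5],
    [0,0,0],
    [0,0,0],
    [0,0,0],
    [0,0,0],
    [0,0,0],
    [0,0,0],
    [0,0,0],
  ],
  angular=[
    [0,0,0],
    [0,0,0],
    [0,0,0],
    [0,0,0],
    [0,0,0],
    [0,0,0],
    [0,0,0],
    [0,0,0],
    [0,0,0],
    [0,0,0],
    [0,0,0],
    [0,0,0],
    [0,0,0],
    [0,0,0],
    [0,0,0],
    [0,0,0],
  ],
)

```text
clock: 5.85
position: [0.6192, 0.3263, 0.0189]
ee_rot: [1.489, 2.766, 0.0]
force: [-1.4, -0.4, 1.5]
width: 0.565
gripper_force: 20.0
```

```bash
python3 -c "
from h import *
go(.57,.14,.17,33.4);go(.5065,-.0685,.17,33.4)"
```

```text
t 5.85 pos [0.6192 0.3263 0.0189] psi 33.4 down [ 0.  0. -1.] w 0.565 | turn z -0.0 then cm [-12.85 -14.36 -15.11]
t 5.85 pos [0.6192 0.3263 0.0189] psi 33.4 down [ 0.  0. -1.] w 0.565 | turn z -0.0 then cm [-26.76 -31.13 -15.12]
```

carry_out(
  claw=[4.8,4.8,4.8,4.8,4.8,4.8,4.8,4.8,4.8,4.8,4.8,4.8,4.8,4.8,4.8,4.8,4.8,4.8,4.8,4.8],
  delta_pos=[
    [0,0,-1],
    [0,0,-2],
    [0,0,-3],
    [0,0,-3],
    [0,0,-3],
    [-1,-1,-2],
    [-2,-2,-2],
    [-3,-2.5,-1],
    [-3,-2.6,-1],
    [-3,-2.6,0],
    [-3,-2.6,0],
    [-3,-2.6,0],
    [-3,-2.6,0],
    [-3,-2.6,0],
    [-3,-2.6,0],
    [-3,-2.6,0],
    [-3,-2.6,0],
    [-2.6,-2.6,0],
    [-1.5,-1.2,0],
    [-0.7,-1,0],
  ],
  angular=[
    [0,0,0],
    [0,0,0],
    [0,0,0],
    [0,0,0],
    [0,0,0],
    [0,0,0],
    [0,0,0],
    [0,0,0],
    [0,0,0],
    [0,0,0],
    [0,0,0],
    [0,0,0],
    [0,0,0],
    [0,0,0],
    [0,0,0],
    [0,0,0],
    [0,0,0],
    [0,0,0],
    [0,0,0],
    [0,0,0],
  ],
)

```text
clock: 7.85
position: [0.5453, -0.1772, 0.1994]
ee_rot: [1.493, 2.763, -0.0]
force: [0.2, -0.2, -1.7]
width: 0.561
gripper_force: 20.0
```

```bash
python3 -c "
from h import *
go(.5065,-.0685,.17,33.4)
W=arm.get_image('wrist'); save(W,'w2.png')
for l,c,r,h in [('coaster0',(.606,-.059,.009),.034,.003),('coaster0',(.544,.029,.009),.034,.003),('coaster0',(.5065,-.0685,.009),.034,.003),('red_tin',(.444,.0209,.009),.0335,.048),('blue_tin',(.654,.03,.009),.0335,.048)]:
    m=pick(l,W,c,40)
    if m is None: print(l,'none',proj(c,W)); continue
    f=feats(m); s=least_squares(lambda p: sil([p[0],p[1],c[2]],r,h,W)-f,c[:2],x_scale=.01)
    print(l,f.round(),s.x.round(4),s.fun.round(1),cyl([(m,W)],c,r,h,False)[0].round(4))
go(.5065,-.0685,.17,33.4)
"
```

```text
t 7.85 pos [ 0.5453 -0.1772  0.1994] psi 33.2 down [ 0.001 -0.001 -1.   ] w 0.561 | turn z -0.003 then cm [11.21  2.75  2.93]
coaster0 [406. 479.  60. 135. 442.  98.] [ 0.6036 -0.0559] [-0.5  0.1  0.1  0.2  0.2  0. ] [ 0.6025 -0.0564  0.0122]
coaster0 [416. 478.   0.  18. 446.   7.] [0.56   0.0025] [ -9.3   7.7 -32.1  36.6   0.3   4. ] [ 0.5993  0.0817 -0.2365]
coaster0 [312. 387.   4.  86. 350.  45.] [ 0.5047 -0.0666] [-0.3  0.4  0.2  0.1 -0.1 -0.3] [ 0.5048 -0.0668  0.0106]
red_tin none [349.28419511 -94.82218084]
blue_tin [509. 627.   0.  83. 568.  41.] [0.654 0.03 ] [-1.3 -0.2 -5.9  4.5  0.9  2.4] [ 0.6651  0.0406 -0.0141]
t 8.15 pos [ 0.5462 -0.1728  0.1987] psi 33.5 down [ 0.     0.001 -1.   ] w 0.564 | turn z 0.002 then cm [10.9   2.43  2.88]
```

View pics/w2.png

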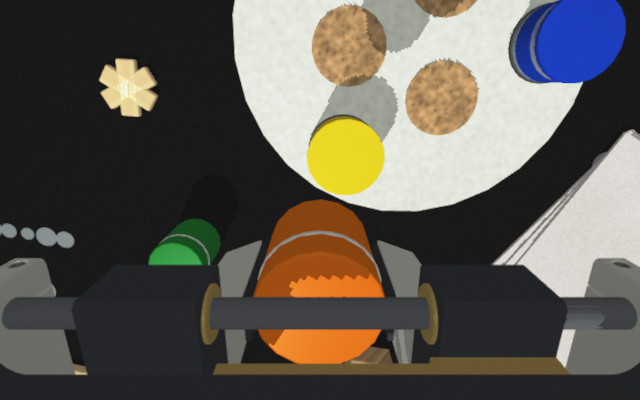

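carry_out(
  claw=[4.8,4.8,4.8,4.8,4.8,4.8,4.8,4.8],
  delta_pos=[
    [2,0.5,0],
    [3,0.6,1],
    [3,0.7,2],
    [2,0.5,2],
    [1,0.2,2],
    [0,0,2],
    [0,0,1],
    [0,0,0],
  ],
  angular=[
    [0,0,0],
    [0,0,0],
    [0,0,0],
    [0,0,0],
    [0,0,0],
    [0,0,0],
    [0,0,0],
    [0,0,0],
  ],
)

```text
clock: 8.95
position: [0.5055, -0.0684, 0.0978]
ee_rot: [-1.487, -2.765, 0.001]
force: [0.3, 0.7, -1.2]
width: 0.563
gripper_force: 20.0
```

```bash
python3 -c "
from h import *
go(.5058,-.0677,.0305,33.4)"
```

```text
t 8.95 pos [ 0.5055 -0.0684  0.0978] psi 33.5 down [-0.002  0.    -1.   ] w 0.563 | turn z 0.001 then cm [0.04 0.08 6.73]
```

carry_out(
  claw=[4.8,4.8,4.8,4.8,4.8,4.8,7.4,7.4,7.4,7.4,7.4,7.4,7.4,7.4,7.4,7.4],
  delta_pos=[
    [0,0,2],
    [0,0,2],
    [0,0,1.4],
    [0,0,0.9],
    [0,0,0.4],
    [0,0,0],
    [0,0,0],
    [0,0,0],
    [0,0,0],
    [0,0,-1],
    [0,0,-2],
    [0,0,-3],
    [0,0,-3],
    [0,0,-3],
    [0,0,-3],
    [0,0,-1],
  ],
  angular=[
    [0,0,0],
    [0,0,0],
    [0,0,0],
    [0,0,0],
    [0,0,0],
    [0,0,0],
    [0,0,0],
    [0,0,0],
    [0,0,0],
    [0,0,0],
    [0,0,0],
    [0,0,0],
    [0,0,0],
    [0,0,0],
    [0,0,0],
    [0,0,0],
  ],
)

```text
clock: 10.55
position: [0.5075, -0.0695, 0.1955]
ee_rot: [1.488, 2.762, 0.004]
force: [0.8, -0.3, 0.2]
width: 0.803
gripper_force: 0.0
```

```bash
python3 -c "
from h import *
go(.626,-.2925,.19,-87.5)
T=arm.get_image('top');S=arm.get_image('side')
obs=[(m,im) for im in (T,S) for m in [pick('orange_pot',im,(.506,-.068,.043))] if m is not None]
print(len(obs)); 
if obs: print(cyl(obs,(.506,-.068,.012),.026,.062,False))
p=np.array([.626,-.2925])-0.09*np.array([np.sin(np.radians(87.5)),np.cos(np.radians(87.5))]);print(p)
go(p[0],p[1],.19,-87.5)
"
```

```text
t 10.55 pos [ 0.5075 -0.0695  0.1955] psi 33.4 down [ 0.005  0.    -1.   ] w 0.803 | turn z -1.032 then cm [-10.87 -22.79   0.61]
2
(array([ 0.50572225, -0.06567201,  0.00995957]), np.float64(4.78366082581058))
[ 0.53608566 -0.29642574]
t 10.75 pos [ 0.5056 -0.0691  0.1912] psi 33.4 down [-0.001  0.    -1.   ] w 0.806 | turn z -1.031 then cm [ -2.06 -22.85   0.12]
```

carry_out(
  claw=[9.1,9.1,9.1,9.1,9.1,9.1,9.1,9.1,9.1,9.1,9.1,9.1,9.1,9.1,9.1,9.1,9.1,9.1,9.1],
  delta_pos=[
    [0,0,0],
    [0,0,0],
    [0,0,0],
    [0,0,0],
    [0,0,0],
    [0,0,0],
    [0,0,0],
    [-0.8,-1.2,0],
    [-1.5,-2,0],
    [-2,-2.5,0],
    [-2,-2.5,0],
    [-2,-2.5,0],
    [-2,-2.5,0],
    [-2,-2.5,0],
    [-2,-2.5,0],
    [-1.5,-2.4,0],
    [-0.8,-1.4,0],
    [-0.3,-0.8,0],
    [0,0,0],
  ],
  angular=[
    [0,0,-0.147],
    [0,0,-0.147],
    [0,0,-0.147],
    [0,0,-0.147],
    [0,0,-0.147],
    [0,0,-0.147],
    [0,0,-0.147],
    [0,0,0],
    [0,0,0],
    [0,0,0],
    [0,0,0],
    [0,0,0],
    [0,0,0],
    [0,0,0],
    [0,0,0],
    [0,0,0],
    [0,0,0],
    [0,0,0],
    [0,0,0],
  ],
)

```text
clock: 12.65
position: [0.6837, -0.2919, 0.1902]
ee_rot: [0.058, -3.139, 0.001]
force: [0.8, -0.6, 0.1]
width: 0.991
gripper_force: 0.0
```

```bash
python3 -c "
from h import *
go(.626,-.2925,.018,92.5)
wlook('purple_pot',[.626,-.2925,0],.026,.062,'w3.png')
go(.626,-.2925,.018,92.5)"
```

```text
t 12.65 pos [ 0.6837 -0.2919  0.1902] psi 92.1 down [-0.002 -0.    -1.   ] w 0.991 | turn z -0.007 then cm [ 5.73  0.2  17.23]
feats [291.  356.   81.  148.  323.5 114.7]
purple_pot z fixed: [ 0.6234 -0.2913] [-0.6  0.3 -0.3  0.2 -0.1 -0.3] z free: [ 0.6227 -0.2914  0.0117] 1.45
t 12.75 pos [ 0.6839 -0.2896  0.1911] psi 92.3 down [-0.001  0.001 -1.   ] w 0.993 | turn z -0.004 then cm [ 5.78 -0.05 17.31]
```

carry_out(
  claw=[9.1,9.1,9.1,9.1,9.1,9.1,9.1,9.1,9.1,9.1,5,4.8,4.8,4.8,4.8,4.8],
  delta_pos=[
    [1.9,0,0],
    [2,0,1],
    [2,0,2.5],
    [0,0,3.5],
    [0,0,3.5],
    [0,0,3],
    [0,0,2],
    [0,0,1.3],
    [0,0,0.5],
    [0,0,0],
    [0,0,0],
    [0,0,0],
    [0,0,0],
    [0,0,0],
    [0,0,0],
    [0,0,0],
  ],
  angular=[
    [0,0,0],
    [0,0,0],
    [0,0,0],
    [0,0,0],
    [0,0,0],
    [0,0,0],
    [0,0,0],
    [0,0,0],
    [0,0,0],
    [0,0,0],
    [0,0,0],
    [0,0,0],
    [0,0,0],
    [0,0,0],
    [0,0,0],
    [0,0,0],
  ],
)

```text
clock: 14.35
position: [0.6255, -0.2923, 0.0189]
ee_rot: [-0.065, 3.141, 0.0]
force: [-0.7, 0.3, 2.1]
width: 0.565
gripper_force: 20.0
```

```bash
python3 -c "
from h import *
go(.545,.0295,.19,92.5); go(.625,.0295,.19,92.5)"
```

```text
t 14.35 pos [ 0.6255 -0.2923  0.0189] psi 92.4 down [ 0.  0. -1.] w 0.565 | turn z -0.002 then cm [  6.63  32.5  -17.1 ]
t 14.35 pos [ 0.6255 -0.2923  0.0189] psi 92.4 down [ 0.  0. -1.] w 0.565 | turn z -0.002 then cm [ -1.36  32.15 -17.1 ]
```

carry_out(
  claw=[4.8,4.8,4.8,4.8,4.8,4.8,4.8,4.8,4.8,4.8,4.8,4.8,4.8,4.8,4.8,4.8,4.8,4.8],
  delta_pos=[
    [0,0,-1],
    [0,0,-2],
    [0,0,-3],
    [0,0,-3],
    [0,0,-3],
    [0,1,-3],
    [-0.4,2,-2],
    [-0.4,3.5,0],
    [-0.4,4,0],
    [-0.4,4,0],
    [-0.4,4,0],
    [-0.4,4,0],
    [0,4,0],
    [0,3,0],
    [0,1.8,0],
    [0,0.8,0],
    [0,0,0],
    [0,0,0],
  ],
  angular=[
    [0,0,0],
    [0,0,0],
    [0,0,0],
    [0,0,0],
    [0,0,0],
    [0,0,0],
    [0,0,0],
    [0,0,0],
    [0,0,0],
    [0,0,0],
    [0,0,0],
    [0,0,0],
    [0,0,0],
    [0,0,0],
    [0,0,0],
    [0,0,0],
    [0,0,0],
    [0,0,0],
  ],
)

```text
clock: 16.15
position: [0.6363, 0.0268, 0.1888]
ee_rot: [-0.061, 3.141, -0.002]
force: [-0.3, -0.0, -2.1]
width: 0.563
gripper_force: 20.0
```

```bash
cat >> h.py <<'E'
def wmulti(L,name):
    W=arm.get_image('wrist'); save(W,name)
    for l,c,r,h in L:
        m=pick(l,W,[c[0],c[1],c[2]+h/2],40)
        if m is None: print(l,'none',proj(c,W)); continue
        f=feats(m); s=least_squares(lambda p: sil([p[0],p[1],c[2]],r,h,W)-f,c[:2],x_scale=.01)
        print(l,f.round(),s.x.round(4),s.fun.round(1),cyl([(m,W)],c,r,h,False)[0].round(4))
E
python3 -c "
from h import *
wmulti([('coaster0',(.544,.029,.009),.034,.003),('coaster0',(.605,-.0575,.009),.034,.003),('orange_pot',(.506,-.068,.012),.026,.062),('red_tin',(.444,.0209,.009),.0335,.048)],'w4.png')
go(.545,.0295,.0309,92.5)"
```

```text
coaster0 [288. 363.  30. 110. 326.  70.] [0.542  0.0279] [-1.   0.5 -0.5  0.7 -0.3 -0.3] [0.5419 0.0282 0.004 ]
coaster0 [198. 271.  98. 172. 234. 135.] [ 0.6027 -0.0551] [-0.2 -0.2  0.6 -0.5  0.6 -0.1] [ 0.6025 -0.0549  0.0101]
orange_pot [152. 244.   0.  54. 201.  23.] [ 0.5173 -0.0678] [  1.7   2.1 -16.8  14.5  -2.7   4.3] [ 0.5149 -0.0745 -0.0079]
red_tin none [322.02169404 -56.87752701]
t 16.4 pos [0.6362 0.0279 0.1887] psi 92.3 down [-0. -0. -1.] w 0.566 | turn z -0.004 then cm [ 9.11  0.57 15.78]
```

View pics/w4.png

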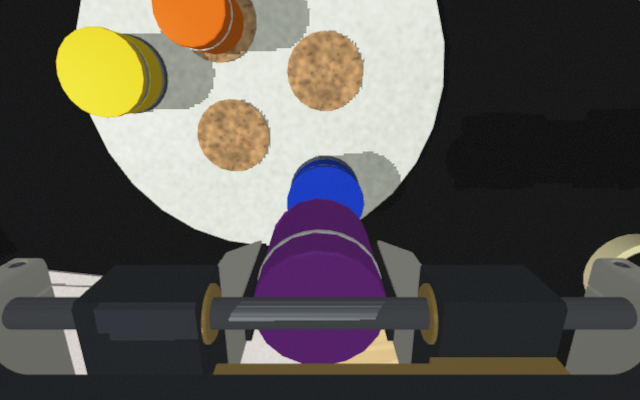

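carry_out(
  claw=[4.8,4.8,4.8,4.8,4.8,4.8,4.8,4.8,4.8,4.8,4.8,4.8],
  delta_pos=[
    [1.5,0.1,0],
    [2.8,0.1,0],
    [2.8,0.1,0],
    [1.5,0.1,1],
    [0.7,0,2],
    [0,0,2.5],
    [0,0,2.5],
    [0,0,2],
    [0,0,1],
    [0,0,0],
    [0,0,0],
    [0,0,0],
  ],
  angular=[
    [0,0,0],
    [0,0,0],
    [0,0,0],
    [0,0,0],
    [0,0,0],
    [0,0,0],
    [0,0,0],
    [0,0,0],
    [0,0,0],
    [0,0,0],
    [0,0,0],
    [0,0,0],
  ],
)

```text
clock: 17.6
position: [0.544, 0.0294, 0.0798]
ee_rot: [-0.064, 3.139, 0.0]
force: [0.7, -0.7, -1.6]
width: 0.564
gripper_force: 20.0
```

```bash
python3 -c "
from h import *
go(.543,.0285,.0309,92.5)"
```

```text
t 17.6 pos [0.544  0.0294 0.0798] psi 92.3 down [ 0.002  0.    -1.   ] w 0.564 | turn z -0.003 then cm [ 0.11 -0.09  4.89]
```

carry_out(
  claw=[4.8,4.8,4.8,4.8,4.8,4.8,7.4,7.4,7.4,7.4,7.4,7.4,7.4,7.4,7.4,7.4,7.4],
  delta_pos=[
    [0.1,-0.1,0],
    [0,0,1.6],
    [0,0,1.6],
    [0,0,1.1],
    [0,0,0.6],
    [0,0,0],
    [0,0,0],
    [0,0,0],
    [0,0,0],
    [0,0,-1],
    [0,0,-2],
    [0,0,-3],
    [0,0,-3],
    [0,0,-3],
    [0,0,-3],
    [0,0,-1],
    [0,0,0],
  ],
  angular=[
    [0,0,0],
    [0,0,0],
    [0,0,0],
    [0,0,0],
    [0,0,0],
    [0,0,0],
    [0,0,0],
    [0,0,0],
    [0,0,0],
    [0,0,0],
    [0,0,0],
    [0,0,0],
    [0,0,0],
    [0,0,0],
    [0,0,0],
    [0,0,0],
    [0,0,0],
  ],
)

```text
clock: 19.3
position: [0.5431, 0.0284, 0.1917]
ee_rot: [-0.064, 3.137, 0.001]
force: [-0.8, -0.2, -0.7]
width: 0.807
gripper_force: 0.0
```

```bash
python3 -c "
from h import *
go(.4785,-.3195,.19,-29.5)
wmulti([('purple_pot',(.543,.0285,.012),.026,.062),('orange_pot',(.506,-.068,.012),.026,.062)],'w5.png')
"
```

```text
t 19.3 pos [0.5431 0.0284 0.1917] psi 92.4 down [ 0.004  0.001 -1.   ] w 0.807 | turn z -1.015 then cm [ 33.46 -11.51   0.13]
purple_pot [288. 351. 144. 217. 320. 182.] [0.5399 0.0284] [-0.5  0.7 -0.8  0.9 -0.1 -0.1] [0.5405 0.0284 0.01  ]
orange_pot [164. 245. 102. 173. 204. 136.] [ 0.5057 -0.0684] [-0.9  1.1 -0.2  0.3 -0.1 -0. ] [ 0.5064 -0.0695  0.0083]
```

carry_out(
  claw=[9.1,9.1,9.1,9.1,9.1,9.1,9.1,9.1,9.1,9.1,9.1,9.1,9.1,9.1,9.1],
  delta_pos=[
    [0,0,0],
    [0,0,0],
    [0,0,0],
    [0,0,0],
    [0,0,0],
    [0,0,0],
    [0,0,0],
    [0,0,0],
    [0,0,0],
    [0,0,0],
    [0,0,0],
    [0,0,0],
    [0,0,0],
    [0,0,0],
    [0,0,0],
  ],
  angular=[
    [0,0,0.142],
    [0,0,0.142],
    [0,0,0.142],
    [0,0,0.142],
    [0,0,0.142],
    [0,0,0.142],
    [0,0,0.142],
    [0,0,0.142],
    [0,0,0.142],
    [0,0,0.142],
    [0,0,0.142],
    [0,0,0.142],
    [0,0,0.142],
    [0,0,0.142],
    [0,0,0.142],
  ],
)

```text
clock: 20.95
position: [0.5412, 0.0282, 0.1883]
ee_rot: [-2.721, -1.57, 0.004]
force: [-0.1, 0.1, -0.6]
width: 0.991
gripper_force: 0.0
```

carry_out(
  claw=[9.1,9.1,9.1,9.1,9.1,9.1,9.1,9.1,9.1,9.1,9.1,9.1,9.1,9.1],
  delta_pos=[
    [-1.5,0.5,0],
    [-2.5,0.7,0],
    [-3.5,1,0],
    [-3.5,1,0],
    [-3.5,1,0],
    [-3.5,1,0],
    [-3.5,1,0],
    [-3.5,1,0],
    [-3.5,1,0],
    [-3.5,1,0],
    [-3.5,1,0],
    [-2.5,0.9,0],
    [-1,0.4,0],
    [0,0,0],
  ],
  angular=[
    [0,0,0],
    [0,0,0],
    [0,0,0],
    [0,0,0],
    [0,0,0],
    [0,0,0],
    [0,0,0],
    [0,0,0],
    [0,0,0],
    [0,0,0],
    [0,0,0],
    [0,0,0],
    [0,0,0],
    [0,0,0],
  ],
)

```text
clock: 22.35
position: [0.4471, -0.3692, 0.1891]
ee_rot: [-2.716, -1.577, 0.002]
force: [0.4, 0.3, 0.2]
width: 0.991
gripper_force: 0.0
```

```bash
python3 -c "
from h import *
wlook('green_pot',[.4787,-.3195,0],.026,.062,'w6.png')
go(.4785,-.3195,.018,-29.5)"
```

```text
feats [288.  353.   81.  148.  320.1 114.3]
green_pot z fixed: [ 0.477  -0.3185] [-0.7  0.6 -0.5  0.3  0.4  0.1] z free: [ 0.4769 -0.3184  0.0026] 0.71
t 22.45 pos [ 0.4487 -0.3664  0.1891] psi -29.6 down [-0.001  0.001 -1.   ] w 0.989 | turn z -0.001 then cm [ 5.54  0.31 17.11]
```

View pics/w6.png

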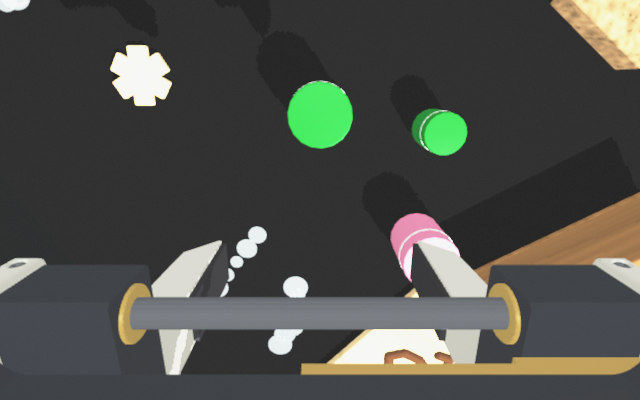

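carry_out(
  claw=[9.1,9.1,9.1,9.1,9.1,9.1,9.1,9.1,9.1,9.1,5,4.8,4.8,4.8,4.8,4.8],
  delta_pos=[
    [2,0.1,0],
    [2,0.1,0.3],
    [1.5,0,2.5],
    [0,0,3.5],
    [0,0,3.5],
    [0,0,3.5],
    [0,0,2],
    [0,0,1.3],
    [0,0,0.5],
    [0,0,0],
    [0,0,0],
    [0,0,0],
    [0,0,0],
    [0,0,0],
    [0,0,0],
    [0,0,0],
  ],
  angular=[
    [0,0,0],
    [0,0,0],
    [0,0,0],
    [0,0,0],
    [0,0,0],
    [0,0,0],
    [0,0,0],
    [0,0,0],
    [0,0,0],
    [0,0,0],
    [0,0,0],
    [0,0,0],
    [0,0,0],
    [0,0,0],
    [0,0,0],
    [0,0,0],
  ],
)

```text
clock: 24.05
position: [0.4775, -0.3204, 0.0188]
ee_rot: [-2.716, -1.578, 0.0]
force: [-1.5, 2.0, 3.4]
width: 0.557
gripper_force: 20.0
```

```bash
python3 -c "
from h import *
go(.604,-.057,.19,-29.5)"
```

```text
t 24.05 pos [ 0.4775 -0.3204  0.0188] psi -29.7 down [-0.     0.001 -1.   ] w 0.557 | turn z -0.003 then cm [ 29.16  -1.97 -17.11]
```

carry_out(
  claw=[4.8,4.8,4.8,4.8,4.8,4.8,4.8,4.8,4.8,4.8,4.8,4.8,4.8,4.8,4.8,4.8],
  delta_pos=[
    [0,0,-1],
    [0,0,-2],
    [0,0,-3],
    [0,0,-3],
    [0,0,-3],
    [1,0,-3],
    [2.5,-0.2,-2],
    [3.5,-0.3,0],
    [4,-0.3,0],
    [4,-0.3,0],
    [4,-0.3,0],
    [4,-0.3,0],
    [3.2,-0.2,0],
    [2,-0.1,0],
    [1,0,0],
    [0,0,0],
  ],
  angular=[
    [0,0,0],
    [0,0,0],
    [0,0,0],
    [0,0,0],
    [0,0,0],
    [0,0,0],
    [0,0,0],
    [0,0,0],
    [0,0,0],
    [0,0,0],
    [0,0,0],
    [0,0,0],
    [0,0,0],
    [0,0,0],
    [0,0,0],
    [0,0,0],
  ],
)

```text
clock: 25.65
position: [0.6053, -0.0567, 0.1887]
ee_rot: [2.715, 1.58, -0.0]
force: [0.0, -0.5, -2.8]
width: 0.564
gripper_force: 20.0
```

```bash
python3 -c "
from h import *
T=arm.get_image('top')
go(.604,-.057,.0308,-29.5)"
```

```text
t 25.7 pos [ 0.6047 -0.0583  0.1888] psi -29.7 down [-0.    -0.001 -1.   ] w 0.563 | turn z -0.004 then cm [ 0.09 -0.13 15.8 ]
```

carry_out(
  claw=[4.8,4.8,4.8,4.8,4.8,4.8,4.8,4.8,4.8,7.4,7.4,7.4,7.4,7.4,7.4,7.4,7.4,7.4,7.4],
  delta_pos=[
    [0.1,-0.1,2],
    [0,0,3],
    [0,0,3],
    [0,0,3],
    [0,0,2.3],
    [0,0,1.4],
    [0,0,0.8],
    [0,0,0.3],
    [0,0,0],
    [0,0,0],
    [0,0,0],
    [0,0,0],
    [0,0,-1],
    [0,0,-2],
    [0,0,-3],
    [0,0,-3],
    [0,0,-3],
    [0,0,-3],
    [0,0,-1],
  ],
  angular=[
    [0,0,0],
    [0,0,0],
    [0,0,0],
    [0,0,0],
    [0,0,0],
    [0,0,0],
    [0,0,0],
    [0,0,0],
    [0,0,0],
    [0,0,0],
    [0,0,0],
    [0,0,0],
    [0,0,0],
    [0,0,0],
    [0,0,0],
    [0,0,0],
    [0,0,0],
    [0,0,0],
    [0,0,0],
  ],
)

```text
clock: 27.6
position: [0.6062, -0.0562, 0.1947]
ee_rot: [2.714, 1.577, 0.007]
force: [1.1, 1.2, 0.4]
width: 0.807
gripper_force: 0.0
```

```bash
python3 -c "
from h import *
go(.456,.308,.19,60)
wmulti([('green_pot',(.604,-.057,.012),.026,.062)],'w7.png')
T=arm.get_image('top')
go(.456,.308,.19,60)
"
```

```text
t 27.6 pos [ 0.6062 -0.0562  0.1947] psi -29.7 down [ 0.005  0.    -1.   ] w 0.807 | turn z -1.566 then cm [31.22 24.03  0.4 ]
green_pot [286. 349. 146. 218. 318. 183.] [ 0.606  -0.0552] [ 0.   0.6 -0.9  0.8 -0.3 -0.2] [ 0.6059 -0.0554  0.011 ]
t 27.75 pos [ 0.6048 -0.0555  0.1911] psi -29.7 down [ 0.001  0.    -1.   ] w 0.808 | turn z -1.565 then cm [31.06 24.04  0.11]
```

carry_out(
  claw=[9.1,9.1,9.1,9.1,9.1,9.1,9.1,9.1,9.1,9.1,9.1],
  delta_pos=[
    [0,0,0],
    [0,0,0],
    [0,0,0],
    [0,0,0],
    [0,0,0],
    [0,0,0],
    [0,0,0],
    [0,0,0],
    [0,0,0],
    [0,0,0],
    [0,0,0],
  ],
  angular=[
    [0,0,-0.142],
    [0,0,-0.142],
    [0,0,-0.142],
    [0,0,-0.142],
    [0,0,-0.142],
    [0,0,-0.142],
    [0,0,-0.142],
    [0,0,-0.142],
    [0,0,-0.142],
    [0,0,-0.142],
    [0,0,-0.142],
  ],
)

```text
clock: 28.85
position: [0.6036, -0.0554, 0.1888]
ee_rot: [-0.808, -3.033, 0.001]
force: [0.2, -0.2, 0.9]
width: 0.99
gripper_force: 0.0
```

carry_out(
  claw=[9.1,9.1,9.1,9.1,9.1,9.1,9.1,9.1,9.1,9.1,9.1,9.1],
  delta_pos=[
    [1,1,0],
    [2,2,0],
    [2.6,2.5,0],
    [2.6,2.5,0],
    [2.6,2.5,0],
    [2.6,2.5,0],
    [2.6,2.5,0],
    [2.6,2.5,0],
    [2.6,2.5,0],
    [2,2,0],
    [1.3,1,0],
    [0.5,0.5,0],
  ],
  angular=[
    [0,0,0],
    [0,0,0],
    [0,0,0],
    [0,0,0],
    [0,0,0],
    [0,0,0],
    [0,0,0],
    [0,0,0],
    [0,0,0],
    [0,0,0],
    [0,0,0],
    [0,0,0],
  ],
)

```text
clock: 30.05
position: [0.5075, 0.2794, 0.1899]
ee_rot: [-0.817, -3.032, 0.001]
force: [0.8, -0.8, -0.3]
width: 0.988
gripper_force: 0.0
```

```bash
python3 -c "
from h import *
T=arm.get_image('top');S=arm.get_image('side')
for l,c in [('green_pot',(.605,-.057,.012)),('orange_pot',(.506,-.068,.012)),('purple_pot',(.543,.0285,.012))]:
    for n,im in (('T',T),('S',S)):
        m=pick(l,im,[c[0],c[1],c[2]+.031],15)
        if m is None: continue
        f=feats(m); s=least_squares(lambda p: sil([p[0],p[1],.012],.026,.062,im)-f,c[:2],x_scale=.01); print(l,n,s.x.round(4),s.fun.round(1))
wlook('white_pot',[.456,.308,0],.022,.04,'w8.png')
go(.456,.308,.009,60)"
```

```text
green_pot T [ 0.6072 -0.0558] [-0.5  0.3 -0.9  0.6  0.1 -0.1]
green_pot S [ 0.609  -0.0592] [-0.3  0.5 -0.5  0.5 -0.2  0.1]
orange_pot S [ 0.5086 -0.0692] [ 0.5 -0.6 -0.5 -1.  -0.   0.2]
purple_pot T [0.5413 0.0261] [-0.2  0.4 -0.2  0.4  0.1  0.3]
purple_pot S [0.5435 0.0285] [ 0.8 -0.3 -1.7 -1.1 -0.8  0. ]
feats [294.  344.   81.  133.  319.  107.1]
white_pot z fixed: [0.4539 0.3079] [-1.2  0.9 -1.   0.7 -0.1 -0.3] z free: [0.4537 0.3081 0.0093] 1.44
t 30.55 pos [0.5097 0.2767 0.1908] psi 59.7 down [ 0. -0. -1.] w 0.989 | turn z -0.005 then cm [ 6.22  0.03 18.18]
```

carry_out(
  claw=[9.1,9.1,9.1,9.1,9.1,9.1,9.1,9.1,9.1,9.1,9.1,5,4.0,4.0,4.0,4.0,4.0],
  delta_pos=[
    [2,0,0],
    [2.3,0,0.5],
    [2,0,2.5],
    [0,0,3.5],
    [0,0,3.5],
    [0,0,3.3],
    [0,0,2],
    [0,0,1.5],
    [0,0,0.9],
    [0,0,0.4],
    [0,0,0],
    [0,0,0],
    [0,0,0],
    [0,0,0],
    [0,0,0],
    [0,0,0],
    [0,0,0],
  ],
  angular=[
    [0,0,0],
    [0,0,0],
    [0,0,0],
    [0,0,0],
    [0,0,0],
    [0,0,0],
    [0,0,0],
    [0,0,0],
    [0,0,0],
    [0,0,0],
    [0,0,0],
    [0,0,0],
    [0,0,0],
    [0,0,0],
    [0,0,0],
    [0,0,0],
    [0,0,0],
  ],
  force=15,
)

```text
clock: 32.25
position: [0.4548, 0.3092, 0.0098]
ee_rot: [0.818, 3.033, 0.0]
force: [0.3, 0.4, 0.2]
width: 0.516
gripper_force: 0.0
```

```bash
python3 -c "
from h import *
go(.606,-.0565,.19,60)"
```

```text
t 32.25 pos [0.4548 0.3092 0.0098] psi 59.8 down [ 0.  0. -1.] w 0.516 | turn z -0.003 then cm [-31.38 -24.11 -18.02]
```

Not closed yet (opening 47 mm); give the fingers a few more rows.

carry_out(
  claw=[3.8,3.8,3.8,3.8,3.8],
  delta_pos=[
    [0,0,0],
    [0,0,0],
    [0,0,0],
    [0,0,0],
    [0,0,0],
  ],
  angular=[
    [0,0,0],
    [0,0,0],
    [0,0,0],
    [0,0,0],
    [0,0,0],
  ],
)

```text
clock: 32.75
position: [0.4548, 0.3091, 0.0098]
ee_rot: [-0.818, -3.033, 0.0]
force: [-1.1, -0.1, 1.7]
width: 0.473
gripper_force: 15.0
```

carry_out(
  claw=[3.8,3.8,3.8,3.8,3.8,3.8,3.8,3.8,3.8,3.8,3.8,3.8,3.8,3.8,3.8,3.8,3.8,3.8,3.8],
  delta_pos=[
    [0,0,-1],
    [0,0,-2],
    [0,0,-3],
    [0,0,-3],
    [0,0,-3],
    [-1,-0.8,-3],
    [-2,-1.5,-2],
    [-3,-2.3,-1],
    [-3,-2.3,0],
    [-3,-2.3,0],
    [-3,-2.3,0],
    [-3,-2.3,0],
    [-3,-2.3,0],
    [-3,-2.3,0],
    [-3,-2.3,0],
    [-2.4,-1.8,0],
    [-1.5,-1.2,0],
    [-0.5,-0.4,0],
    [0,0,0],
  ],
  angular=[
    [0,0,0],
    [0,0,0],
    [0,0,0],
    [0,0,0],
    [0,0,0],
    [0,0,0],
    [0,0,0],
    [0,0,0],
    [0,0,0],
    [0,0,0],
    [0,0,0],
    [0,0,0],
    [0,0,0],
    [0,0,0],
    [0,0,0],
    [0,0,0],
    [0,0,0],
    [0,0,0],
    [0,0,0],
  ],
)

```text
clock: 34.65
position: [0.605, -0.0576, 0.19]
ee_rot: [0.82, 3.033, 0.0]
force: [0.3, 0.3, -1.0]
width: 0.476
gripper_force: 15.0
```

```bash
python3 -c "
from h import *
W=arm.get_image('wrist'); save(W,'w9.png')
go(.606,-.0565,.0838,60)"
```

```text
t 34.7 pos [ 0.6048 -0.0562  0.1899] psi 59.8 down [-0.     0.001 -1.   ] w 0.475 | turn z -0.003 then cm [-0.12  0.03 10.61]
```

View pics/w9.png

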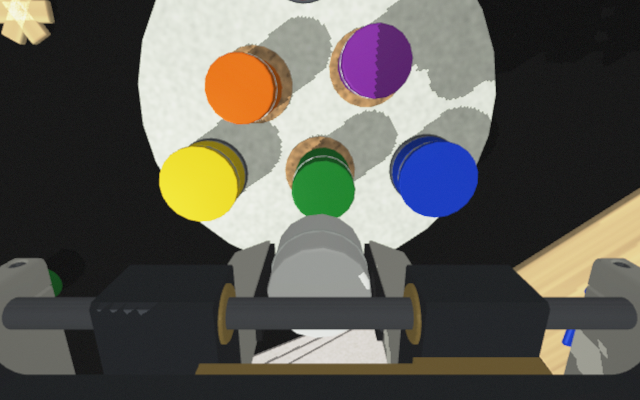

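The picture shows orange (240,88), purple (376,62) and green (322,185) each standing on its coaster, with the white pot held at (320,265). I'll lower it onto the green pot.

carry_out(
  claw=[3.8,3.8,3.8,3.8,3.8,3.8,3.8,3.8,3.8],
  delta_pos=[
    [-0.1,0,1],
    [0,0,2],
    [0,0,2.5],
    [0,0,2.3],
    [0,0,1.3],
    [0,0,0.8],
    [0,0,0.4],
    [0,0,0.2],
    [0,0,0],
  ],
  angular=[
    [0,0,0],
    [0,0,0],
    [0,0,0],
    [0,0,0],
    [0,0,0],
    [0,0,0],
    [0,0,0],
    [0,0,0],
    [0,0,0],
  ],
)

```text
clock: 35.6
position: [0.6063, -0.0575, 0.0852]
ee_rot: [0.818, 3.032, 0.0]
force: [-0.3, 0.7, -1.6]
width: 0.472
gripper_force: 15.0
```

```bash
python3 -c "
from h import *
S=arm.get_image('side'); save(S,'s2.png',(270,170,390,290),5)
go(.606,-.0565,.0838,60); print(arm.observe()['force'])"
```

```text
t 35.65 pos [ 0.6064 -0.0576  0.0854] psi 59.8 down [ 0.001  0.    -1.   ] w 0.473 | turn z -0.003 then cm [0.09 0.07 0.16]
[-0.05397862  0.25191989 -0.97684763]
```

View pics/s2.png

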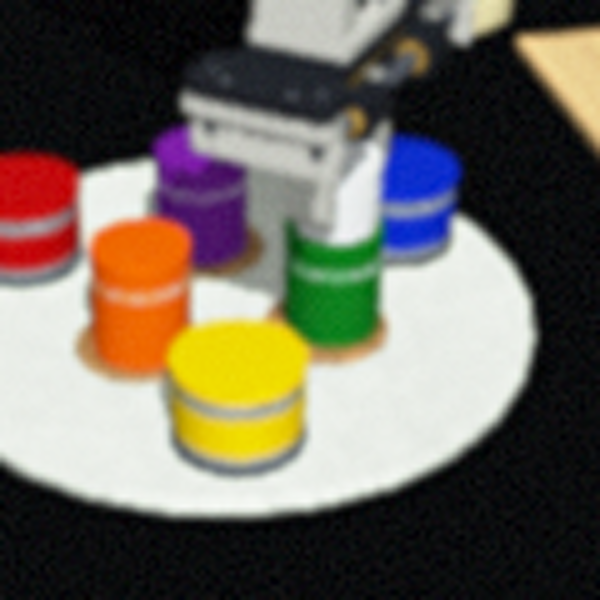

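The white pot's right edge sits slightly right of green's, so I'll measure that offset before releasing.

```bash
python3 -c "
from h import *
S=arm.get_image('side'); T=arm.get_image('top'); W=arm.get_image('wrist'); save(W,'w10.png'); 
for n,im in (('S',S),('T',T),('W',W)):
    for l,r,h,z in (('green_pot',.026,.062,.012),('white_pot',.022,.04,.074)):
        m=pick(l,im,[.606,-.0565,z+h/2],25)
        if m is None: print(n,l,'none'); continue
        print(n,l,feats(m).round(1),'pred',sil((.606,-.0565,z),r,h,im).round(1))
f=S['frame'].astype(int)
for r in range(205,236,3):
    print(r,[tuple(f[r,c]) for c in range(340,352,1)][::1] if 0 else ''.join('W' if f[r,c].min()>120 else 'G' if f[r,c,1]>1.4*max(f[r,c,0],f[r,c,2]) and f[r,c,1]>60 else '.' for c in range(320,356)))
"
```

```text
S green_pot [326.  347.  215.  240.  336.5 228.3] pred [325.5 346.2 209.  239.9 335.7 224.4]
S white_pot [337.  347.  200.  218.  342.2 209. ] pred [327.4 345.3 196.3 218.7 336.2 207.4]
T green_pot none
T white_pot none
W green_pot [275.  372.  172.  249.  325.3 203.9] pred [272.3 371.1 172.6 292.1 321.5 234.8]
W white_pot [267.  372.  214.  337.  319.8 264.2] pred [270.  374.9 209.9 335.4 322.2 274.8]
205 WWWWWWWWWWWWWWWWWWWWWWWWWW..........
208 WWWWWWWWWWWWWWWWWWWWWWWWWW..........
211 WWWWWWWWWWWWWWWWWWWWWWWWWWWWWW.WWWWW
214 .WWWWW.....WWWWWWWWWWWWWWW..........
217 ...WWW.GGGG..WWWWWWWWWWWGG..........
220 ...WWW..GGGGGGGGGGGGGGGGGG..........
223 .WWWWW.GGGGGGGGGGGGGGGGG..WWWWWWWWWW
226 WWWWWW.GGGGGGGGGGGGGGGGGGGWWWWWWWWWW
229 WWWWWW.GGGGGGGGGGGGGGGGGGGWWWWWWWWWW
232 WWWW...GGGGGGGGGGGGGGGGGG.WWWWWWWWWW
235 .........GGGGGGGGGGGGGGGG..WWWWWWWWW
```

View pics/w10.png

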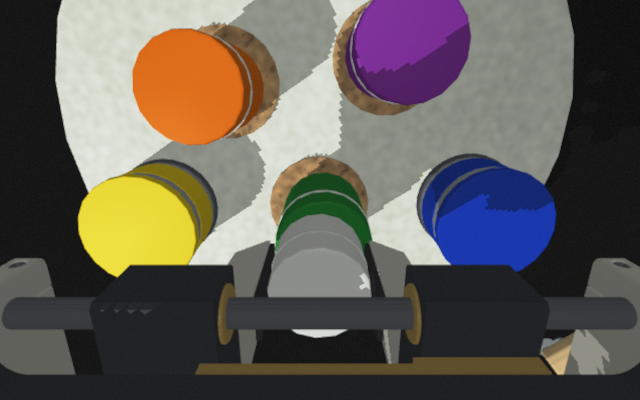

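carry_out(
  claw=[3.8,3.8,3.8,3.8,6.0,6.0,6.0,6.0,6.0,6.0,6.0,6.0,6.0,6.0,6.0],
  delta_pos=[
    [0.15,0.12,0],
    [0,0,0.1],
    [0,0,0.06],
    [0,0,0],
    [0,0,0],
    [0,0,0],
    [0,0,0],
    [0,0,-0.5],
    [0,0,-1],
    [0,0,-2],
    [0,0,-3],
    [0,0,-3],
    [0,0,-3],
    [-2,0,-1],
    [-3,0,0],
  ],
  angular=[
    [0,0,0],
    [0,0,0],
    [0,0,0],
    [0,0,0],
    [0,0,0],
    [0,0,0],
    [0,0,0],
    [0,0,0],
    [0,0,0],
    [0,0,0],
    [0,0,0],
    [0,0,0],
    [0,0,0],
    [0,0,0],
    [0,0,0],
  ],
)

```text
clock: 37.6
position: [0.6497, -0.0802, 0.2222]
ee_rot: [0.814, 3.03, 0.003]
force: [0.2, -0.4, -0.3]
width: 0.655
gripper_force: 0.0
```

carry_out(
  claw=[6.0,6.0,6.0,6.0,6.0],
  delta_pos=[
    [-3,0,0],
    [-3,0,0],
    [-1,0,0],
    [0,0,0],
    [0,0,0],
  ],
  angular=[
    [0,0,0],
    [0,0,0],
    [0,0,0],
    [0,0,0],
    [0,0,0],
  ],
)

```text
clock: 38.1
position: [0.7083, -0.1156, 0.2183]
ee_rot: [-0.818, -3.033, -0.001]
force: [0.2, 0.3, -0.6]
width: 0.655
gripper_force: 0.0
```

```bash
python3 -c "
from h import *
go(.6,0,.2)
S=arm.get_image('side'); T=arm.get_image('top'); W=arm.get_image('wrist'); save(W,'w11.png')
L=[('white_pot',(.606,-.0565,.074),.022,.04),('green_pot',(.606,-.0565,.012),.026,.062),('orange_pot',(.506,-.068,.012),.026,.062),('purple_pot',(.543,.0285,.012),.026,.062),('red_tin',(.444,.0209,.009),.0335,.048),('yellow_tin',(.554,-.147,.009),.0335,.048),('blue_tin',(.654,.0307,.009),.0335,.048)]
for n,im in (('S',S),('T',T),('W',W)):
    for l,c,r,h in L:
        m=pick(l,im,[c[0],c[1],c[2]+h/2],25)
        if m is None: print(n,l,'none'); continue
        f=feats(m); s=least_squares(lambda p: sil([p[0],p[1],c[2]],r,h,im)-f,c[:2],x_scale=.01); print(n,l,s.x.round(4),s.fun.round(1))
"
```

```text
t 38.1 pos [ 0.7083 -0.1156  0.2183] psi 59.8 down [-0.001  0.    -1.   ] w 0.655 | turn z 0 then cm [15.17  4.54  1.84]
S white_pot [ 0.609  -0.0603] [-0.3 -0.4 -1.   0.5 -0.  -0.1]
S green_pot [ 0.6065 -0.0651] [-2.1 -0.2 -6.3  2.9 -0.9 -2.3]
S orange_pot [ 0.5095 -0.0715] [ 0.9 -1.2 -1.1 -0.5  0.3 -0.1]
S purple_pot [0.5447 0.0256] [ 0.2  0.2 -1.2 -0.5 -0.4  0.2]
S red_tin none
S yellow_tin [ 0.5543 -0.15  ] [ 0.7  0.2 -0.6  0.6 -0.1 -0. ]
S blue_tin [0.6655 0.0299] [-3.7  4.  -0.9 -0.2  0.1  0.1]
T white_pot [ 0.606  -0.0565] [-0.3 -0.4  0.   0.1  0.2  0. ]
T green_pot none
T orange_pot [ 0.506 -0.068] [-1.4  7.9 -0.6  1.5  3.1  0.9]
T purple_pot [0.5412 0.0263] [-0.2  0.3 -0.2  0.4  0.   0.1]
T red_tin [0.4413 0.0198] [-1.4  1.  -0.3  0.3  0.  -0. ]
T yellow_tin none
T blue_tin [0.6519 0.0311] [-0.1  0.7 -1.2  0.2  0.  -0.3]
W white_pot [ 0.6071 -0.0568] [-0.   0.1 -4.5  3.1 -0.3  1.6]
W green_pot [ 0.6203 -0.0604] [  0.    2.5 -10.9  18.5  -1.9  -4.5]
W orange_pot none
W purple_pot none
W red_tin none
W yellow_tin [ 0.5542 -0.1479] [ 0.3  0.2 -4.2  2.9 -0.8  1.9]
W blue_tin [0.6556 0.0303] [-0.4  0.9 -6.5  6.   0.8  2.7]
```

View pics/w11.png

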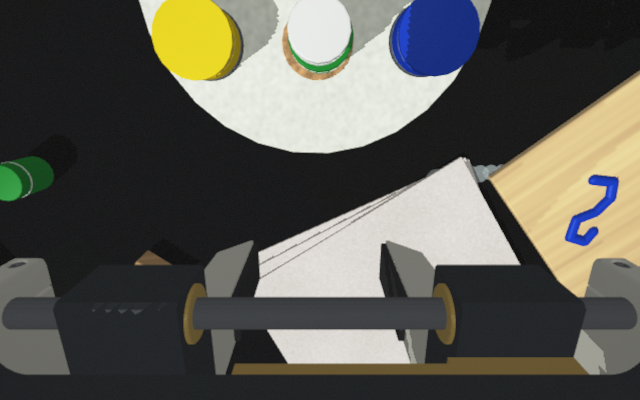

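White on green agrees to about 1.5 mm within each fixed camera. All pots sit within about 5 mm of their coaster centres, and the tins haven't moved beyond measurement error. Handing in.

```bash
python3 -c "
from cell import arm
print(arm.sign_off())"
```

```text
the job is handed in; nothing more can be done
None
```

The job is handed in at about 38 s: the orange, green and purple pots stand on their coasters, the white pot is on the green one, and the tins stayed in place; hand-in returned no verdict.

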